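# Make up a staining kit and a cuvette kit

### The arm

A 7-joint arm with a two-finger parallel gripper is mounted at the origin on the work surface; the furniture and walls round the work are solid. World frame = base frame: x ahead of the robot, y to its left, z up, the work surface at z = 0. Lengths are in m, angles in rad, forces in N, time in s.
With the tool pointing down it reaches from about 0.375 to 0.925 m from the base axis. Payload 3.1 kg.
Tool frame: the origin (TCP) lies at the very end of the fingers, on their centre line; the grasp point (between the pads) lies 19 mm behind it (ctrl.hold_point_z is the z of the grasp point in the tool frame, in m); z points along the fingers, y is the line along which they close (so a half turn about z gives the same grasp; the last joint's range is limited). The gripper opens to 85 mm and grips with 20 to 120 N. Pads are 22 mm wide; open, the fingers measure 114 mm over their backs; the gripper's body (76 mm by 85 mm) begins 54 mm behind the grasp point. The pads swing forward as they close: fully open they stand 13 mm farther back than shut.
Start: joints at [1.022, 0.383, 0.044, 1.598, -0.018, 1.161, -0.05], TCP at [0.283, -0.585, 0.231] pointing down, gripper open.
Joint ranges: [-2.61, 2.61], [-0.41, 2.15], [-1.48, 1.57], [0, 2.5], [-1.57, 4.71], [0.05, 1.97], [-2.85, 2.85]. Speed limits (rad/s): [2.79, 2.79, 3.14, 3.14, 3.14, 3.14, 3.14].

### API

Orientations are given as a 3x3 rotation matrix whose columns are the frame's x, y, z axes.
In Python, from bench import ctrl gives the robot as it stands.
- The arm moves only by the tool arm_command, never from a script. Its argument "moves" is a list of rows, each a list of 5 numbers: the shift along the tool's x, y, z in m, then the turn about the tool's z in rad, then the opening, from 0 (shut) to 1 (fully open). A call has exactly 8 rows; each row is the pose to reach, as a shift and turn from the pose commanded when the call began, along the tool's axes at that moment; what a row does not reach only later rows make up. A row lasts 1/8 s, in which the tool goes at most 62.5 mm and 10.7 degrees, less where a joint would pass 70% of its speed; a pose out of reach is approached as far as the arm can. A call with a gripper value outside its range is refused whole. The fingers move at their own pace and stop on an object; "force" is the grip in N (left out, the last holds). Time passes only in rows, so rows that repeat a pose let the fingers close, or fill a call up. It gives the time, the measured TCP pose, the force, the opening and the grip force at its end, in the units of the state.
- ctrl.state(): the state, without advancing time (a new reading comes with each control period).
- ctrl.capture(name): name is "side" or "top"; returns (picture, depth): 480x640x3 uint8, red, green, blue; 480x640 float32, m along the optical axis (not along the pixel's ray), 0 where there is no reading.
- ctrl.camera_model(name): a dict with "fovy" (degrees; the focal length in pixels is half the picture's height over the tangent of half this angle, whatever the lens; pixels are square), "cx", "cy" (the principal point, pixels), "extrinsics" (4x4, takes a point from camera to world coordinates). Camera axes: x right, y down, z forward; pixel columns grow to the right and rows downward; lengths in m; the calibration is good to about 2 mm. A picture is of the moment at which its call begins. camera_model takes no time and is no camera call.
- ctrl.job_done(): hands the job in; it is judged then, once.
The state is a dict: "time_s": time; "joint_positions": joint angles; "dq": joint speeds; "tau": joint torques, N m; "tcp_pos": TCP position; "tcp_rot": TCP orientation; "wrist_force": force on the tool from outside, world axes, zero at the start; "torque": the same for the moment, N m; "gripper_width": finger opening in m; "grip_force": force on a finger pad.
Only numpy, scipy, OpenCV 4.12 (cv2) and the standard library are available. Lean on these libraries where they do the work, as an engineer would, in place of code of your own. Each camera call takes 0.05 s, during which the arm holds its last target. There are 200 camera calls.

### The job

Make up two kits in the grey trays on the desk. In the oblong tray with two bays, stand the small brown bottle in the larger bay and one vial in the narrower bay; in the square tray with three bays, lay the flat cuvette box in the long bay and stand one vial in each of the two small bays. Everything must rest flat on its bay's floor; leave the big bottle and the timer where they are.

Things in the scene. Friction and masses are not known exactly. Their poses are not given: they have to be found in the camera images.
- tray_two: oblong grey tray, fixed, 78 (x) x 117 (y) x 12 mm high, walls and floor 3 mm. Origin: centre of its underside, z up; x points away from the robot, turned up to 7 degrees. Two bays: the larger, 72 (x) x 66 (y) mm inside, centred at x = 0, y = +22.5 mm (bottle); the narrower, 72 (x) x 42 (y) mm inside, centred at x = 0, y = -34.5 mm (vial). At the robot's left, nearer or farther than the other
- tray_three: square grey tray, fixed, 114 (x) x 106 (y) x 12 mm high, walls and floor 3 mm; origin and axes as the other tray's. Three bays: the long one, 60 (x) x 100 (y) mm inside, centred at x = -24 mm, y = 0 (cuvette box, long side along y); two small ones, 45 (x) x 48.5 (y) mm inside, centred at x = +31.5 mm, y = +25.75 and -25.75 mm (one vial each)
- bottle: small brown screw-cap bottle, 48 mm in diameter, 90 mm tall (straight body to 75 mm, then the 35 mm cap), 120 g, standing; origin: centre of its underside, z up
- cuvette_box: flat red closed cuvette box, 40 (x) x 72 (y) x 21 mm tall, 50 g, lying flat; origin: centre of its underside, z up
- vial_a: capped glass vial, 25 mm across the screw cap and 23 mm across the body, 53 mm tall, 30 g, standing; origin: centre of its underside, z up. The three vials are of one size (two caps teal, one blue) and any of them may go in any of the three vial bays
- vial_b: capped glass vial, 25 mm across the screw cap and 23 mm across the body, 53 mm tall, 30 g, standing; origin: centre of its underside, z up. The three vials are of one size (two caps teal, one blue) and any of them may go in any of the three vial bays
- vial_c: capped glass vial, 25 mm across the screw cap and 23 mm across the body, 53 mm tall, 30 g, standing; origin: centre of its underside, z up. The three vials are of one size (two caps teal, one blue) and any of them may go in any of the three vial bays
- big_bottle: big white screw-cap bottle, 62 mm in diameter, 128 mm tall, loose, standing at the robot's right; not wanted, stays where it is; origin: centre of its underside. (Fixed obstacles: a microscope 0.42 m tall at x 0.21 to 0.39, y -0.10 to 0.15 m; a window sill 0.26 m up on the left, from y = 0.37 at x = 0.4 to y = 0.31 at x = 0.6.)
- timer: flat white digital timer, 58 (x) x 62 (y) x 18 mm tall, loose, lying at the robot's right; not wanted, stays where it is; origin: centre of its underside
There are look-alikes about, which are no part of the job. What is shaped like the vial_c but red is not meant.

How it is judged:
By the outcome, as a careful person would: the job done as asked, in the order asked, and still so for the second after the job is handed in, with the robot touching nothing.
It also fails if it takes over 122 s, if anything falls off the work surface, if the arm or the gripper's body presses on something with over 40 N, if the wrist force passes 120 N, or if a joint passes its speed limit or range.

## Working session

There is one attempt and no reset: what is moved stays moved. The work goes in short steps, Python scripts to look and compute and a tool call to move; the robot and the scene stay as the last step left them, time stands still between calls to the robot, and variables do not carry over. Pictures are saved under pics/ and viewed, at most 14 in all, crops included, and the job is handed in when it is done.

Besides the shell and the picture viewer there is one more tool, called by a JSON object that holds its "method" and its "body", one argument or row to a line. arm_command: Moves the arm, as the interface text tells. Its arguments: {"type":"object","properties":{"moves":{"type":"array","items":{"type":"array","items":{"type":"number"}}},"force":{"type":"number"}},"required":["moves"]}

```bash
mkdir -p pics; cat > h.py <<'E'
import numpy as np,cv2
from bench import ctrl
def cap(n,f):
    p,d=ctrl.capture(n); cv2.imwrite(f'pics/{f}.png',p[:,:,::-1]); np.savez(f'/tmp/{f}.npz',p=p,d=d); return p,d
def cam(n):
    m=ctrl.camera_model(n); return 240/np.tan(np.radians(m['fovy'])/2),m['cx'],m['cy'],np.array(m['extrinsics'])
def pts(n,d):
    f,cx,cy,E=cam(n); v,u=np.mgrid[:480,:640]
    P=np.stack([(u-cx)/f*d,(v-cy)/f*d,d],-1); return P@E[:3,:3].T+E[:3,3]
def ray(n,u,v,z):
    f,cx,cy,E=cam(n); r=E[:3,:3]@np.array([(u-cx)/f,(v-cy)/f,1]); return E[:3,3]+r*(z-E[2,3])/r[2]
E
python3 - <<'E'
from h import *
for n in('top','side'):
    print(n,ctrl.camera_model(n)); cap(n,n+'0')
s=ctrl.state(); print(s['tcp_pos'],s['tcp_rot'],s['time_s'],ctrl.hold_point_z)
E
```

```text
top {'fovy': 47.84664404862756, 'cx': 320.2315080430377, 'cy': 240.82955252576826, 'extrinsics': array([[-0.02558837, -0.98526684,  0.16909907,  0.2515662 ],
       [-0.99951105,  0.02825617,  0.01338863,  0.01129636],
       [-0.01796947, -0.16867379, -0.98550812,  1.18369637],
       [ 0.        ,  0.        ,  0.        ,  1.        ]])}
side {'fovy': 43.96251158872703, 'cx': 326.7609935497473, 'cy': 246.15668272337635, 'extrinsics': array([[ 0.81288149, -0.27624179,  0.51275155, -0.04109137],
       [-0.5824269 , -0.38310955,  0.71694211, -0.69483246],
       [-0.00160936, -0.88142926, -0.47231332,  0.52581063],
       [ 0.        ,  0.        ,  0.        ,  1.        ]])}
[ 0.2828219  -0.58427417  0.22999157] [[ 9.00068293e-01  4.35747233e-01 -1.19035884e-03]
 [ 4.35748840e-01 -9.00065681e-01  2.17201468e-03]
 [-1.24951753e-04 -2.47365903e-03 -9.99996933e-01]] 0.1 -0.0187
```

View pics/top0.png

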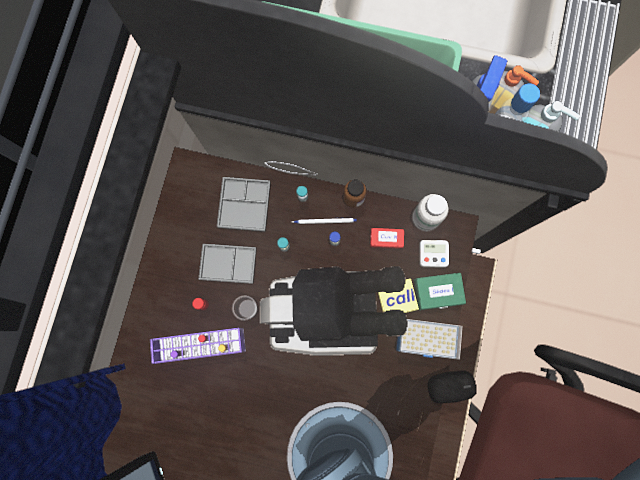

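View pics/side0.png

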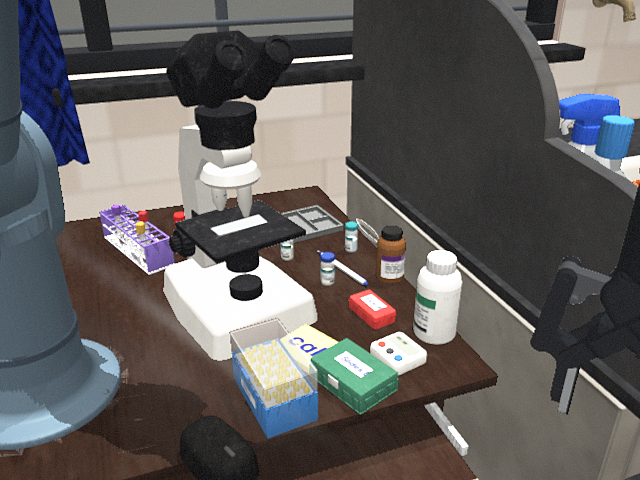

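Top view: candidates are teal vials (302,192) and (283,243), a blue vial (335,238), a red look-alike vial (198,303, not wanted), and tubes in the purple rack (not wanted). The brown bottle is at (355,190) against the big white one (432,210). The red cuvette box is at (387,238) against the green box (441,291), and the timer is at (434,252). tray_three is at (244,203), tray_two at (227,263).

```bash
cat > meas.py <<'E'
from h import *
def masks(p):
    h=cv2.cvtColor(p,cv2.COLOR_RGB2HSV); H,S,V=[h[...,i].astype(int) for i in range(3)]
    return dict(teal=(H>80)&(H<98)&(S>110)&(V>60),blue=(H>108)&(H<128)&(S>120)&(V>60),red=((H<6)|(H>174))&(S>150)&(V>90),
      brown=(H>4)&(H<16)&(S>100)&(V>40)&(V<150), grey=(S<30)&(V>90)&(V<190))
E
python3 - <<'E'
from h import *; from meas import masks
z=np.load('/tmp/top0.npz');p,d=z['p'],z['d'];P=pts('top',d);M=masks(p)
for k,m in M.items():
    m=m.copy(); m[:150]=0; m[320:]=0; m[:,:180]=0; m[:,460:]=0
    n,l,s,c=cv2.connectedComponentsWithStats(m.astype(np.uint8),connectivity=8)
    for i in range(1,n):
        if s[i,4]<25: continue
        q=P[l==i]; (ctr,wh,a)=cv2.minAreaRect(q[:,:2].astype(np.float32)); zt=np.percentile(q[:,2],90)
        t=q[q[:,2]>zt-.006]
        print(k,c[i].round(),s[i,4],'rect',np.round(ctr,4),np.round(wh,4),round(a,1),'z',np.percentile(q[:,2],[5,50,95]).round(3),'topmid',((t.min(0)+t.max(0))/2)[:2].round(4),t.mean(0)[:2].round(4))
# bottle cap: high points near (355,190)
for nm,(u,v,r) in dict(bottle=(355,188,22),big=(432,205,30)).items():
    q=P[v-r:v+r,u-r:u+r].reshape(-1,3); q=q[(q[:,2]<.14)]; t=q[q[:,2]>np.percentile(q[:,2],99)-.008]
    print(nm,t.mean(0).round(4),((t.min(0)+t.max(0))/2).round(4),np.ptp(t,axis=0).round(3))
a=cv2.imread('pics/top0.png')[150:320,185:465]; cv2.imwrite('pics/crop0.png',cv2.resize(a,None,fx=2.85,fy=2.85,interpolation=cv2.INTER_CUBIC))
E
```

```text
teal [302. 191.] 86 rect [0.4092 0.0438] [0.3212 0.021 ] 7.9 z [0.049 0.053 0.057] topmid [0.4095 0.0426] [0.5527 0.0631]
teal [282. 242.] 84 rect [0.4444 0.1069] [0.0198 0.02  ] 89.6 z [0.049 0.053 0.057] topmid [0.4445 0.1069] [0.4446 0.1069]
blue [335. 236.] 84 rect [ 0.454  -0.0039] [0.0191 0.0207] 88.2 z [0.05  0.053 0.056] topmid [ 0.454 -0.004] [ 0.4546 -0.0039]
red [387. 237.] 195 rect [ 0.4555 -0.1189] [0.0707 0.04  ] 85.8 z [0.016 0.02  0.025] topmid [ 0.4555 -0.1189] [ 0.4562 -0.1189]
red [198. 303.] 109 rect [0.3217 0.2929] [0.0366 0.0211] 86.8 z [0.037 0.053 0.056] topmid [0.3213 0.2854] [0.3215 0.2854]
brown [353. 196.] 207 rect [ 0.5486 -0.0458] [0.0523 0.0387] 66.6 z [0.02  0.069 0.078] topmid [ 0.5496 -0.0501] [ 0.5433 -0.0483]
grey [202. 151.] 33 rect [0.7473 0.3494] [0.0159 0.0338] 55.4 z [-0.262 -0.234 -0.169] topmid [0.7329 0.3519] [0.7336 0.3524]
grey [231. 157.] 43 rect [0.5079 0.1365] [0.5694 0.0373] 29.8 z [-0.269 -0.253 -0.223] topmid [0.4975 0.1456] [0.6993 0.25  ]
grey [294. 167.] 94 rect [0.4966 0.0418] [0.4869 0.1175] 16.6 z [-0.227  0.005  0.011] topmid
[... 1012 characters left out ...]
 topmid [ 0.4169 -0.2091] [ 0.415  -0.1958]
grey [227. 263.] 1970 rect [0.3701 0.1434] [0.3373 0.1106] 66.3 z [-0.001  0.004  0.014] topmid [0.3523 0.1527] [0.4071 0.2282]
grey [281. 280.] 57 rect [0.3587 0.0995] [0.0811 0.0381] 80.0 z [0.013 0.037 0.105] topmid [0.3523 0.0949] [0.3606 0.1076]
grey [245. 308.] 387 rect [0.2965 0.1151] [0.2204 0.0511] 79.7 z [-0.     0.005  0.055] topmid [0.2935 0.1118] [0.3098 0.1885]
grey [266. 307.] 240 rect [0.2929 0.0827] [0.1578 0.0486] 77.1 z [0.205 0.24  0.271] topmid [0.2848 0.0633] [0.3033 0.1029]
bottle [ 0.5514 -0.0502  0.0893] [ 0.5521 -0.0503  0.0897] [0.034 0.032 0.011]
big [ 0.5005 -0.2083  0.1273] [ 0.5005 -0.2082  0.1277] [0.04  0.04  0.012]
```

View pics/crop0.png

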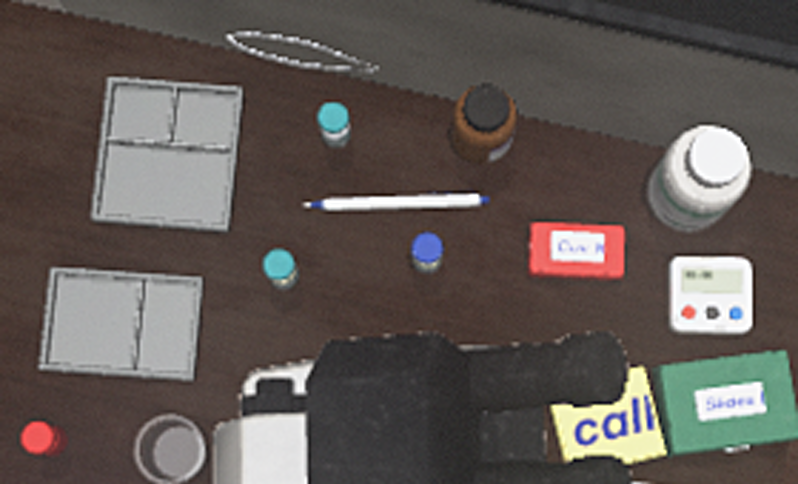

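The crop confirms the choices: teal caps at (333,115) and (279,264), blue at (427,250), brown bottle (485,115) and red box (577,250). tray_three (167,153) has its small bays away from the robot, and tray_two (120,322) has its larger bay on the left.

```bash
python3 - <<'E'
from h import *; from meas import masks
z=np.load('/tmp/top0.npz');p,d=z['p'],z['d'];P=pts('top',d);M=masks(p)
q=P[185:198,296:308][M['teal'][185:198,296:308]]; q=q[abs(q[:,2]-.053)<.008]; print('teal1',((q.max(0)+q.min(0))/2).round(4),np.median(q,0).round(4))
g=M['grey'].astype(np.uint8); g=cv2.morphologyEx(g,cv2.MORPH_CLOSE,np.ones((5,5))); g=cv2.morphologyEx(g,cv2.MORPH_OPEN,np.ones((5,5)))
n,l,s,c=cv2.connectedComponentsWithStats(g)
for nm,(u,v),wh,L in(('three',(240,215),(114,106),[(-24,0),(31.5,25.75),(31.5,-25.75)]),('two',(215,262),(78,117),[(0,22.5),(0,-34.5)])):
    m=(l==l[v,u]); vv,uu=np.nonzero(m)
    w=np.array([ray('top',a,b,.011)[:2] for a,b in zip(uu,vv)])
    r=cv2.minAreaRect((w*1000).astype(np.float32)); b=cv2.boxPoints(r); print(nm,m.sum(),r)
    C=np.array(r[0])/1000; a=np.radians(((r[2]+45)%90)-45); R=np.array([[np.cos(a),-np.sin(a)],[np.sin(a),np.cos(a)]])
    print('yaw deg',np.degrees(a).round(2),[ (C+R@np.array(o)/1000).round(4) for o in L])
# red box
n,l,s,c=cv2.connectedComponentsWithStats(M['red'].astype(np.uint8)); m=l==l[240,373]
vv,uu=np.nonzero(m); w=np.array([ray('top',a,b,.02)[:2] for a,b in zip(uu,vv)]); print(cv2.minAreaRect((w*1000).astype(np.float32)))
E
```

```text
teal1 [0.5573 0.0644 0.0522] [0.5565 0.0634 0.0533]
three 2480 ((542.7407836914062, 197.19488525390625), (108.59989929199219, 117.05858612060547), 83.60320281982422)
yaw deg -6.4 [array([0.5189, 0.1999]), array([0.5769, 0.2193]), array([0.5712, 0.1681])]Traceback (most recent call last):
  File "<stdin>", line 8, in <module>
  File "h.py", line 11, in ray
    f,cx,cy,E=cam(n); r=E[:3,:3]@np.array([(u-cx)/f,(v-cy)/f,1]); return E[:3,3]+r*(z-E[2,3])/r[2]
              ~~~^^^
  File "h.py", line 6, in cam
    m=ctrl.camera_model(n); return 240/np.tan(np.radians(m['fovy'])/2),m['cx'],m['cy'],np.array(m['extrinsics'])
ValueError: time passes only in moves, steps and waits
```

```bash
cat >> h.py <<'E'
_c={}; _cam=cam
def cam(n):
    if n not in _c: _c[n]=_cam(n)
    return _c[n]
def plan(*T):
    s=ctrl.state(); R=np.array(s['tcp_rot']); print('t',s['time_s'],'tcp',np.round(s['tcp_pos'],4),'yaw of tool y',np.degrees(np.arctan2(R[1,1],R[0,1])).round(1),'w',round(s['gripper_width'],4))
    for t in T: print(t,'->',(R.T@(np.array(t)-s['tcp_pos'])).round(4))
E
python3 - <<'E'
from h import *; from meas import masks
z=np.load('/tmp/top0.npz');p,d=z['p'],z['d'];M=masks(p)
g=M['grey'].astype(np.uint8); g=cv2.morphologyEx(g,cv2.MORPH_CLOSE,np.ones((5,5))); g=cv2.morphologyEx(g,cv2.MORPH_OPEN,np.ones((5,5)))
n,l,s,c=cv2.connectedComponentsWithStats(g)
for nm,uv,L in(('three',(243,204),[(-24,0),(31.5,25.75),(31.5,-25.75)]),('two',(227,263),[(0,22.5),(0,-34.5)])):
    m=l==1+np.argmin(np.hypot(*(c[1:]-uv).T)); cs,_=cv2.findContours(m.astype(np.uint8),0,1)
    w=np.array([ray('top',a,b,.011)[:2] for a,b in cs[0][:,0]])
    r=cv2.minAreaRect((w*1000).astype(np.float32)); print(nm,m.sum(),r)
    C=np.array(r[0])/1000; a=np.radians(((r[2]+45)%90)-45); R=np.array([[np.cos(a),-np.sin(a)],[np.sin(a),np.cos(a)]])
    print('yaw deg',np.degrees(a).round(2),[ (C+R@np.array(o)/1000).round(4) for o in L])
n,l,s,c=cv2.connectedComponentsWithStats(M['red'].astype(np.uint8)); m=l==l[240,373]
vv,uu=np.nonzero(m); w=np.array([ray('top',a,b,.02)[:2] for a,b in zip(uu,vv)]); print(cv2.minAreaRect((w*1000).astype(np.float32)))
plan((.35,-.45,.36),(.55,-.05,.30),(.55,-.05,.05))
E
```

```text
three 2480 ((542.7407836914062, 197.19488525390625), (108.59989929199219, 117.05858612060547), 83.60320281982422)
yaw deg -6.4 [array([0.5189, 0.1999]), array([0.5769, 0.2193]), array([0.5712, 0.1681])]
two 1989 ((409.57147216796875, 232.91482543945312), (119.56517791748047, 80.88130950927734), 84.38915252685547)
yaw deg -5.61 [array([0.4118, 0.2553]), array([0.4062, 0.1986])]
((489.86669921875, 43.11761474609375), (1510.3841552734375, 1078.4705810546875), 87.84664916992188)
t 0.1 tcp [ 0.2828 -0.5843  0.23  ] yaw of tool y -64.2 w 0.0856
(0.35, -0.45, 0.36) -> [ 0.119  -0.0919 -0.1298]
(0.55, -0.05, 0.3) -> [ 0.4733 -0.3646 -0.0692]
(0.55, -0.05, 0.05) -> [ 0.4733 -0.364   0.1808]
```

```bash
python3 - <<'E'
from h import *
z=np.load('/tmp/top0.npz');P=pts('top',z['d'])
for u in(245,320,375,400): print(u,[(v,*P[v,u].round(3)) for v in range(60,220,12)])
E
```

```text
245 [(60, np.float64(0.716), np.float64(0.143), np.float64(0.327)), (72, np.float64(0.716), np.float64(0.15), np.float64(0.284)), (84, np.float64(0.718), np.float64(0.158), np.float64(0.234)), (96, np.float64(0.721), np.float64(0.167), np.float64(0.176)), (108, np.float64(0.723), np.float64(0.177), np.float64(0.113)), (120, np.float64(0.718), np.float64(0.185), np.float64(0.061)), (132, np.float64(0.72), np.float64(0.197), np.float64(-0.016)), (144, np.float64(0.724), np.float64(0.211), np.float64(-0.106)), (156, np.float64(0.729), np.float64(0.227), np.float64(-0.212)), (168, np.float64(0.628), np.float64(0.194), np.float64(0.0)), (180, np.float64(0.598), np.float64(0.194), np.float64(0.005)), (192, np.float64(0.568), np.float64(0.193), np.float64(0.012)), (204, np.float64(0.543), np.float64(0.194), np.float64(0.003)), (216, np.float64(0.515), np.float64(0.194), np.float64(0.005))]
320 [(60, np.float64(0.679), np.float64(0.015), np.float64(0.386)), (72, np.float64(0.679), np.float64(0.016), np.float64(0.348)), (84, np.float64(0.68), np.float64(0.017), np.float64(0.301)), (96, np.flo
[... 1807 characters left out ...]
64(0.645), np.float64(-0.118), np.float64(0.319)), (108, np.float64(0.642), np.float64(-0.124), np.float64(0.276)), (120, np.float64(0.641), np.float64(-0.13), np.float64(0.223)), (132, np.float64(0.639), np.float64(-0.137), np.float64(0.167)), (144, np.float64(0.637), np.float64(-0.146), np.float64(0.103)), (156, np.float64(0.625), np.float64(-0.15), np.float64(0.062)), (168, np.float64(0.624), np.float64(-0.161), np.float64(-0.022)), (180, np.float64(0.622), np.float64(-0.173), np.float64(-0.115)), (192, np.float64(0.618), np.float64(-0.186), np.float64(-0.22)), (204, np.float64(0.533), np.float64(-0.153), np.float64(0.001)), (216, np.float64(0.505), np.float64(-0.152), np.float64(0.003))]
```

```bash
python3 - <<'E'
from h import *
z=np.load('/tmp/top0.npz');P=pts('top',z['d'])[230:360,240:420].reshape(-1,3)
ys=np.arange(-.14,.18,.02)
print('y  ',ys.round(2))
for x in np.arange(.21,.43,.02):
    print(x.round(2),[int(100*max([p[2] for p in P[(abs(P[:,0]-x)<.01)&(abs(P[:,1]-y)<.01)]],default=-1)) for y in ys])
E
```

```text
y   [-0.14 -0.12 -0.1  -0.08 -0.06 -0.04 -0.02  0.    0.02  0.04  0.06  0.08
  0.1   0.12  0.14  0.16]
0.21 [8, 7, 0, 4, 4, 4, 4, 4, 4, 4, 4, 4, 2, 0, 0, 0]
0.23 [8, 7, 0, 15, 15, 15, 15, 15, 15, 15, 15, 4, 10, 10, 4, 0]
0.25 [8, 0, 40, 41, 40, 38, 38, 40, 118, 39, 38, 10, 11, 11, 9, 0]
0.27 [8, -100, 40, 41, 41, 39, 38, 41, 41, 40, 39, 28, 27, 27, 22, 0]
0.29 [1, 1, 40, 41, 39, 37, 38, 41, 41, 40, 39, 28, 27, 27, 22, 5]
0.31 [1, 1, 40, 41, 40, 38, 38, 41, 41, 40, 39, 28, 27, 27, 22, 5]
0.33 [1, 1, 40, 41, 41, 39, 38, 41, 41, 40, 39, 10, 11, 11, 9, 5]
0.35 [0, -100, 40, 41, 40, 38, 39, 40, 39, 38, 37, 10, 11, 11, 9, 0]
0.37 [-100, -100, -100, -100, -100, 15, 15, -100, -100, -100, -100, 4, 4, 4, 3, 0]
0.39 [0, 0, 0, 0, 1, 2, 0, 0, 0, 0, 0, 0, 0, 0, 0, 0]
0.41 [0, 0, 0, 0, 0, 0, 0, 0, 0, 0, 0, 0, 0, 0, 0, 0]
```

{"method": "arm_command", "body": {
  "moves": [
    [0.015,-0.012,-0.02,0,1],
    [0.03,-0.024,-0.04,0,1],
    [0.045,-0.036,-0.06,0,1],
    [0.06,-0.048,-0.08,0,1],
    [0.08,-0.06,-0.1,0,1],
    [0.1,-0.075,-0.12,0,1],
    [0.119,-0.092,-0.13,0,1],
    [0.119,-0.092,-0.13,0,1]
  ],
  "force": 40
}}

```text
time_s: 1.1
tcp_pos: [0.3529, -0.4482, 0.3637]
tcp_rot: [[0.898, 0.441, 0.003], [0.441, -0.898, -0.002], [0.002, 0.003, -1.0]]
wrist_force: [-0.8, 0.3, 0.1]
gripper_width: 0.0856
grip_force: 0.0
```

{"method": "arm_command", "body": {
  "moves": [
    [0.045,-0.035,0,-0.12,1],
    [0.09,-0.07,0,-0.25,1],
    [0.135,-0.104,0.0,-0.38,1],
    [0.18,-0.138,0.01,-0.51,1],
    [0.225,-0.172,0.03,-0.64,1],
    [0.27,-0.206,0.06,-0.77,1],
    [0.315,-0.24,0.09,-0.9,1],
    [0.354,-0.27,0.12,-1.0,1]
  ]
}}

```text
time_s: 2.1
tcp_pos: [0.552, -0.0529, 0.2404]
tcp_rot: [[0.118, 0.993, 0.001], [0.993, -0.118, -0.001], [-0.001, 0.001, -1.0]]
wrist_force: [-0.1, 0.1, -0.6]
gripper_width: 0.0857
grip_force: 0.0
```

{"method": "arm_command", "body": {
  "moves": [
    [0.003,0,0.03,0,1],
    [0.003,0,0.06,0,1],
    [0.003,0,0.09,0,1],
    [0.003,0,0.12,0,1],
    [0.003,0,0.145,0,1],
    [0.003,0,0.17,0,1],
    [0.003,0,0.19,0,1],
    [0.003,0,0.196,0,1]
  ]
}}

```text
time_s: 3.1
tcp_pos: [0.5504, -0.0509, 0.0436]
tcp_rot: [[0.12, 0.993, -0.003], [0.993, -0.12, -0.0], [-0.001, -0.003, -1.0]]
wrist_force: [0.7, 0.6, 0.3]
gripper_width: 0.0853
grip_force: 0.0
```

{"method": "arm_command", "body": {
  "moves": [
    [0,0,0,0,0],
    [0,0,0,0,0],
    [0,0,0,0,0],
    [0,0,0,0,0],
    [0,0,0,0,0],
    [0,0,0,0,0],
    [0,0,0,0,0],
    [0,0,-0.02,0,0]
  ]
}}

```text
time_s: 4.1
tcp_pos: [0.5494, -0.0501, 0.0642]
tcp_rot: [[0.12, 0.993, -0.005], [0.993, -0.12, 0.0], [-0.0, -0.005, -1.0]]
wrist_force: [-0.2, -0.3, -0.9]
gripper_width: 0.0472
grip_force: 41.4
```

```bash
python3 - <<'E'
from h import *
cap('side','side1'); plan((.4118,.2553,.26))
E
```

```text
t 4.15 tcp [ 0.5523 -0.0502  0.0677] yaw of tool y -6.9 w 0.0471
(0.4118, 0.2553, 0.26) -> [ 0.2865 -0.1757 -0.1926]
```

View pics/side1.png

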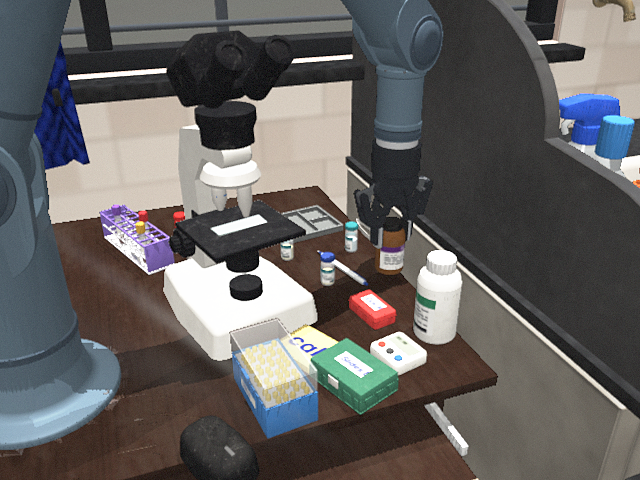

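Bottle (390,245) is held and lifted slightly, with the forearm well clear of the microscope. Next I carry it to tray_two's large bay.

{"method": "arm_command", "body": {
  "moves": [
    [0,0,-0.04,0,0],
    [0,0,-0.09,0,0],
    [0.03,-0.02,-0.13,0,0],
    [0.08,-0.05,-0.13,0,0],
    [0.135,-0.085,-0.13,0,0],
    [0.19,-0.12,-0.13,0,0],
    [0.245,-0.15,-0.13,0,0],
    [0.286,-0.174,-0.13,0,0]
  ]
}}

```text
time_s: 5.15
tcp_pos: [0.4116, 0.2568, 0.1959]
tcp_rot: [[0.118, 0.993, 0.001], [0.993, -0.118, 0.0], [0.0, 0.001, -1.0]]
wrist_force: [1.2, -0.2, -1.0]
gripper_width: 0.0473
grip_force: 41.7
```

```bash
python3 - <<'E'
from h import *
plan((.4118,.2553,.1),(.4118,.2553,.048)); print(ctrl.state()['wrist_force'])
p,d=cap('top','top1'); cv2.imwrite('pics/t1.png',cv2.resize(p[150:330,150:350,::-1],None,fx=3,fy=3))
E
```

```text
t 5.15 tcp [0.4116 0.2568 0.1959] yaw of tool y -6.8 w 0.0473
(0.4118, 0.2553, 0.1) -> [-0.0015  0.0003  0.0959]
(0.4118, 0.2553, 0.048) -> [-0.0015  0.0002  0.1479]
[ 1.18742728 -0.22355466 -1.04624919]
```

View pics/t1.png

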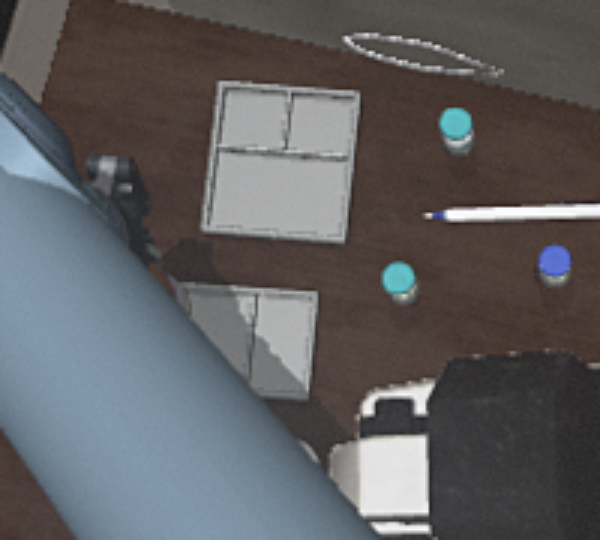

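The top view shows the arm over tray_two, nothing else disturbed. Lowering and releasing.

{"method": "arm_command", "body": {
  "moves": [
    [-0.001,0,0.03,0,0],
    [-0.001,0,0.06,0,0],
    [-0.001,0,0.09,0,0],
    [-0.001,0,0.115,0,0],
    [-0.001,0,0.132,0,0],
    [-0.001,0,0.14,0,0],
    [-0.001,0,0.145,0,0],
    [-0.001,0,0.148,0,0]
  ]
}}

```text
time_s: 6.2
tcp_pos: [0.4135, 0.2541, 0.0494]
tcp_rot: [[0.12, 0.993, 0.001], [0.993, -0.12, -0.001], [-0.001, 0.001, -1.0]]
wrist_force: [-8.9, -5.3, 28.4]
gripper_width: 0.0472
grip_force: 44.2
```

{"method": "arm_command", "body": {
  "moves": [
    [0,0,0,0,0],
    [0,0,0.0,0,0.8],
    [0,0,0,0,0.8],
    [0,0,0,0,0.8],
    [0,0,0,0,0.8],
    [0,0,-0.02,0,0.8],
    [0,0,-0.05,0,0.8],
    [0,0,-0.1,0,0.8]
  ]
}}

```text
time_s: 7.2
tcp_pos: [0.4114, 0.2525, 0.1466]
tcp_rot: [[0.12, 0.993, -0.004], [0.993, -0.12, -0.002], [-0.002, -0.004, -1.0]]
wrist_force: [0.7, -0.1, 0.4]
gripper_width: 0.0686
grip_force: 0.0
```

```bash
python3 - <<'E'
from h import *
plan((.4445,.1069,.16),(.4445,.1069,.030))
E
```

```text
t 7.2 tcp [0.4114 0.2525 0.1466] yaw of tool y -6.9 w 0.0686
(0.4445, 0.1069, 0.16) -> [-0.1407  0.0502 -0.0133]
(0.4445, 0.1069, 0.03) -> [-0.1404  0.0507  0.1167]
```

{"method": "arm_command", "body": {
  "moves": [
    [-0.015,0.005,-0.01,0,0.8],
    [-0.04,0.015,-0.01,0,0.6],
    [-0.075,0.027,-0.01,0,0.55],
    [-0.11,0.04,-0.01,0,0.55],
    [-0.14,0.05,-0.01,0,0.55],
    [-0.14,0.05,0.01,0,0.55],
    [-0.14,0.05,0.03,0,0.55],
    [-0.14,0.05,0.05,0,0.55]
  ]
}}

```text
time_s: 8.2
tcp_pos: [0.4459, 0.1084, 0.0967]
tcp_rot: [[0.12, 0.993, 0.0], [0.993, -0.12, 0.0], [0.0, 0.0, -1.0]]
wrist_force: [-0.2, 0.1, -0.5]
gripper_width: 0.0473
grip_force: 0.0
```

```bash
python3 - <<'E'
from h import *
plan((.4445,.1069,.031))
a,d=cap('top','top2'); b,_=cap('side','side2')
cv2.imwrite('pics/t2.png',np.hstack([cv2.resize(a[150:330,130:330,::-1],None,fx=2.2,fy=2.2),cv2.resize(b[180:280,230:390,::-1],None,fx=2.2,fy=3.96)]))
E
```

```text
t 8.2 tcp [0.4459 0.1084 0.0967] yaw of tool y -6.9 w 0.0473
(0.4445, 0.1069, 0.031) -> [-0.0017 -0.0012  0.0657]
```

View pics/t2.png

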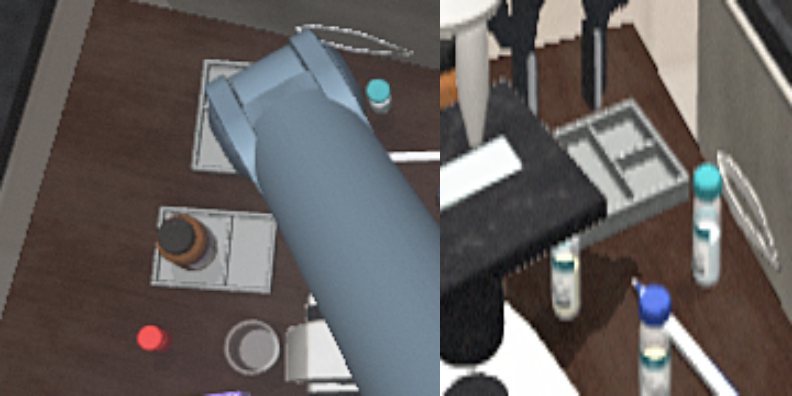

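Bottle stands in tray_two's large bay (185,240), and the open fingers are above the near teal vial (side crop 565,280). Descending to grasp; I'll also measure the bottle.

{"method": "arm_command", "body": {
  "moves": [
    [-0.002,-0.001,0.012,0,0.55],
    [-0.002,-0.001,0.026,0,0.55],
    [-0.002,-0.001,0.042,0,0.55],
    [-0.002,-0.001,0.058,0,0.55],
    [-0.002,-0.001,0.066,0,0.55],
    [-0.002,-0.001,0.066,0,0],
    [-0.002,-0.001,0.066,0,0],
    [-0.002,-0.001,0.066,0,0]
  ],
  "force": 30
}}

```text
time_s: 9.3
tcp_pos: [0.4451, 0.1069, 0.0318]
tcp_rot: [[0.12, 0.993, 0.001], [0.993, -0.12, 0.0], [0.0, 0.001, -1.0]]
wrist_force: [0.6, 0.8, -0.0]
gripper_width: 0.023
grip_force: 29.4
```

{"method": "arm_command", "body": {
  "moves": [
    [0,0,0,0,0],
    [0,0,0,0,0],
    [0,0,-0.01,0,0],
    [0,0,-0.03,0,0],
    [0,0,-0.06,0,0],
    [0,0,-0.08,0,0],
    [0,0,-0.09,0,0],
    [0,0,-0.09,0,0]
  ]
}}

```text
time_s: 10.3
tcp_pos: [0.4452, 0.1068, 0.1221]
tcp_rot: [[0.12, 0.993, 0.002], [0.993, -0.12, 0.0], [0.0, 0.002, -1.0]]
wrist_force: [-0.1, -0.4, -0.2]
gripper_width: 0.0232
grip_force: 29.4
```

```bash
python3 - <<'E'
from h import *
plan((.4062,.1986,.12),(.4062,.1986,.035))
P=pts('top',np.load('/tmp/top2.npz')['d']); q=P[240:285,195:240].reshape(-1,3); q=q[(q[:,2]<.12)]; t=q[q[:,2]>np.percentile(q[:,2],99)-.008]
print('bottle',t.mean(0).round(4),((t.min(0)+t.max(0))/2).round(4),np.ptp(t,axis=0).round(3),t[:,2].std())
E
```

```text
t 10.3 tcp [0.4452 0.1068 0.1221] yaw of tool y -6.9 w 0.0232
(0.4062, 0.1986, 0.12) -> [ 0.0864 -0.0497  0.002 ]
(0.4062, 0.1986, 0.035) -> [ 0.0864 -0.0499  0.087 ]
bottle [0.4129 0.253  0.0928] [0.4132 0.2531 0.0927] [0.032 0.033 0.011] 0.001984009413248964
```

{"method": "arm_command", "body": {
  "moves": [
    [0.02,-0.012,0,0,0],
    [0.045,-0.026,0,0,0],
    [0.07,-0.04,0,0,0],
    [0.084,-0.049,0,0,0],
    [0.085,-0.05,0.02,0,0],
    [0.085,-0.05,0.045,0,0],
    [0.085,-0.05,0.07,0,0],
    [0.085,-0.05,0.078,0,0]
  ]
}}

```text
time_s: 11.3
tcp_pos: [0.4029, 0.1962, 0.041]
tcp_rot: [[0.119, 0.993, -0.005], [0.993, -0.119, -0.002], [-0.002, -0.005, -1.0]]
wrist_force: [-0.1, 0.6, -0.4]
gripper_width: 0.023
grip_force: 29.4
```

{"method": "arm_command", "body": {
  "moves": [
    [0,0,0.004,0,0],
    [0,0,0.008,0,0],
    [0,0,0.008,0,0],
    [0,0,0.008,0,0.5],
    [0,0,0.008,0,0.5],
    [0,0,0.008,0,0.5],
    [0,0,-0.03,0,0.5],
    [0,0,-0.08,0,0.5]
  ]
}}

```text
time_s: 12.3
tcp_pos: [0.4038, 0.1965, 0.1232]
tcp_rot: [[0.119, 0.993, -0.004], [0.993, -0.12, -0.001], [-0.001, -0.004, -1.0]]
wrist_force: [1.0, 0.1, -0.1]
gripper_width: 0.0426
grip_force: 0.0
```

```bash
python3 - <<'E'
from h import *
plan((.5,.05,.2),(.4555,-.1189,.2),(.4555,-.1189,.1))
E
```

```text
t 12.3 tcp [0.4038 0.1965 0.1232] yaw of tool y -6.9 w 0.0426
(0.5, 0.05, 0.2) -> [-0.1341  0.1128 -0.0771]
(0.4555, -0.1189, 0.2) -> [-0.3071  0.0888 -0.0768]
(0.4555, -0.1189, 0.1) -> [-0.307   0.0891  0.0232]
```

{"method": "arm_command", "body": {
  "moves": [
    [0,0.01,-0.03,0,0.5],
    [-0.04,0.04,-0.06,0,0.6],
    [-0.09,0.075,-0.077,-0.02,0.7],
    [-0.14,0.1,-0.077,-0.047,0.8],
    [-0.19,0.105,-0.077,-0.047,0.8],
    [-0.24,0.105,-0.077,-0.047,0.8],
    [-0.285,0.098,-0.05,-0.047,0.8],
    [-0.307,0.089,-0.02,-0.047,0.8]
  ]
}}

```text
time_s: 13.3
tcp_pos: [0.4566, -0.1218, 0.1432]
tcp_rot: [[0.077, 0.997, 0.002], [0.997, -0.077, -0.002], [-0.002, 0.002, -1.0]]
wrist_force: [0.0, 0.4, 0.2]
gripper_width: 0.0682
grip_force: 0.0
```

```bash
python3 - <<'E'
from h import *; from meas import masks
plan((.4555,-.1189,.1),(.4555,-.1189,.012))
a,d=cap('top','top3'); b,_=cap('side','side3')
cv2.imwrite('pics/t3.png',np.hstack([cv2.resize(a[150:330,130:330,::-1],None,fx=2.2,fy=2.2),cv2.resize(b[240:360,300:460,::-1],None,fx=2.2,fy=3.3)]))
P=pts('top',d);m=masks(a)['teal'];m[:,:200]=0;m[235:]=m[235:];
q=P[235:290,225:262];mm=m[235:290,225:262];q=q[mm];print(len(q),np.median(q,0) if len(q) else '')
E
```

```text
t 13.3 tcp [ 0.4566 -0.1218  0.1432] yaw of tool y -4.4 w 0.0682
(0.4555, -0.1189, 0.1) -> [ 0.0029 -0.0014  0.0432]
(0.4555, -0.1189, 0.012) -> [ 0.003  -0.0016  0.1312]
82 [0.40653803 0.19721898 0.0555202 ]
```

View pics/t3.png

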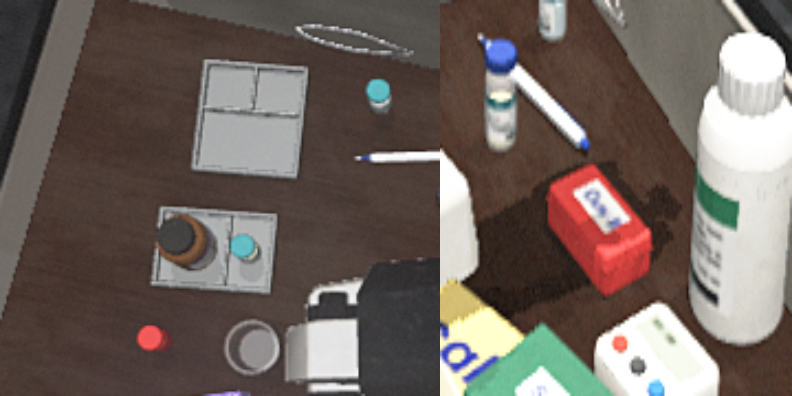

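Tray_two holds the bottle (180,240) and the teal vial (243,248), both upright. The red box (600,230 in the side crop) is clear beneath the gripper.

{"method": "arm_command", "body": {
  "moves": [
    [0.003,-0.001,0.03,0,0.8],
    [0.003,-0.001,0.06,0,0.8],
    [0.003,-0.001,0.085,0,0.8],
    [0.003,-0.001,0.105,0,0.8],
    [0.003,-0.001,0.12,0,0.8],
    [0.003,-0.001,0.128,0,0.8],
    [0.003,-0.001,0.131,0,0.8],
    [0.003,-0.001,0.131,0,0.8]
  ]
}}

```text
time_s: 14.4
tcp_pos: [0.4564, -0.1152, 0.0127]
tcp_rot: [[0.073, 0.997, 0.001], [0.997, -0.073, -0.0], [-0.0, 0.001, -1.0]]
wrist_force: [-0.1, 0.5, 0.1]
gripper_width: 0.068
grip_force: 0.0
```

{"method": "arm_command", "body": {
  "moves": [
    [0,0,0,0,0.2],
    [0,0,0,0,0.2],
    [0,0,0,0,0.2],
    [0,0,0,0,0.2],
    [0,0,0,0,0.2],
    [0,0,0,0,0.2],
    [0,0,-0.01,0,0.2],
    [0,0,-0.03,0,0.2]
  ]
}}

```text
time_s: 15.4
tcp_pos: [0.4545, -0.1149, 0.0419]
tcp_rot: [[0.073, 0.997, -0.003], [0.997, -0.073, 0.001], [0.001, -0.003, -1.0]]
wrist_force: [-0.2, -0.3, -0.3]
gripper_width: 0.0387
grip_force: 30.3
```

```bash
python3 - <<'E'
from h import *
plan((.4555,-.1189,.16),(.52,.05,.16),(.5189,.1999,.16),(.5189,.1999,.016)); print(ctrl.state()['grip_force'])
b,_=cap('side','side4'); cv2.imwrite('pics/t4.png',cv2.resize(b[150:350,300:500,::-1],None,fx=2.5,fy=2.5))
E
```

```text
t 15.4 tcp [ 0.4545 -0.1149  0.0419] yaw of tool y -4.2 w 0.0387
(0.4555, -0.1189, 0.16) -> [-0.0038  0.0009 -0.1181]
(0.52, 0.05, 0.16) -> [ 0.1693  0.053  -0.1181]
(0.5189, 0.1999, 0.16) -> [ 0.3187  0.041  -0.118 ]
(0.5189, 0.1999, 0.016) -> [0.3186 0.0414 0.026 ]
30.344991087913513
```

View pics/t4.png

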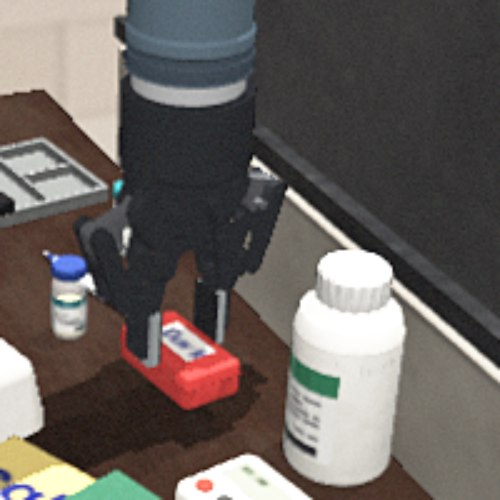

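The box (180,355 in the crop) is gripped level. Carrying it to tray_three's long bay.

{"method": "arm_command", "body": {
  "moves": [
    [0,0,-0.04,0,0.2],
    [0.01,0.01,-0.09,0,0.2],
    [0.06,0.035,-0.118,0,0.2],
    [0.12,0.05,-0.118,0,0.2],
    [0.18,0.053,-0.118,0.01,0.2],
    [0.24,0.05,-0.118,0.02,0.2],
    [0.29,0.045,-0.118,0.038,0.2],
    [0.32,0.041,-0.1,0.038,0.2]
  ]
}}

```text
time_s: 16.45
tcp_pos: [0.5206, 0.2054, 0.1436]
tcp_rot: [[0.107, 0.994, 0.004], [0.994, -0.107, 0.003], [0.003, 0.003, -1.0]]
wrist_force: [0.9, -0.5, -0.7]
gripper_width: 0.0389
grip_force: 30.7
```

```bash
python3 - <<'E'
from h import *
plan((.5189,.203,.05),(.5189,.203,.016))
E
```

```text
t 16.45 tcp [0.5206 0.2054 0.1436] yaw of tool y -6.1 w 0.0389
(0.5189, 0.203, 0.05) -> [-0.0029 -0.0017  0.0936]
(0.5189, 0.203, 0.016) -> [-0.003  -0.0018  0.1276]
```

{"method": "arm_command", "body": {
  "moves": [
    [-0.003,-0.002,0.03,0,0.2],
    [-0.003,-0.002,0.06,0,0.2],
    [-0.003,-0.002,0.085,0,0.2],
    [-0.003,-0.002,0.105,0,0.2],
    [-0.003,-0.002,0.117,0,0.2],
    [-0.003,-0.002,0.123,0,0.2],
    [-0.003,-0.002,0.126,0,0.2],
    [-0.003,-0.002,0.127,0,0.2]
  ]
}}

```text
time_s: 17.45
tcp_pos: [0.5183, 0.1984, 0.016]
tcp_rot: [[0.111, 0.994, 0.001], [0.994, -0.111, 0.0], [0.0, 0.001, -1.0]]
wrist_force: [-1.1, -1.0, 5.5]
gripper_width: 0.0389
grip_force: 31.2
```

{"method": "arm_command", "body": {
  "moves": [
    [0,0,0,0,0.2],
    [0,0,0,0,0.62],
    [0,0,0,0,0.62],
    [0,0,0,0,0.62],
    [0,0,-0.01,0,0.62],
    [0,0,-0.04,0,0.62],
    [0,0,-0.08,0,0.62],
    [0,0,-0.12,0,0.62]
  ]
}}

```text
time_s: 18.45
tcp_pos: [0.5177, 0.1983, 0.137]
tcp_rot: [[0.11, 0.994, 0.0], [0.994, -0.11, 0.0], [0.0, 0.0, -1.0]]
wrist_force: [-0.1, -0.4, -0.8]
gripper_width: 0.0531
grip_force: 0.0
```

```bash
python3 - <<'E'
from h import *
plan((.5565,.0638,.1),(.5565,.0638,.031))
E
```

```text
t 18.45 tcp [0.5177 0.1983 0.137 ] yaw of tool y -6.3 w 0.0531
(0.5565, 0.0638, 0.1) -> [-0.1294  0.0534  0.0369]
(0.5565, 0.0638, 0.031) -> [-0.1294  0.0534  0.1059]
```

{"method": "arm_command", "body": {
  "moves": [
    [-0.03,0.012,0,0,0.62],
    [-0.07,0.028,0,0,0.6],
    [-0.11,0.045,0,0,0.6],
    [-0.129,0.054,0.0,0,0.6],
    [-0.129,0.054,0.01,0,0.6],
    [-0.129,0.054,0.03,0,0.6],
    [-0.129,0.054,0.04,0,0.6],
    [-0.129,0.054,0.04,0,0.6]
  ]
}}

```text
time_s: 19.45
tcp_pos: [0.5553, 0.0653, 0.0935]
tcp_rot: [[0.108, 0.994, -0.004], [0.994, -0.108, 0.0], [-0.0, -0.004, -1.0]]
wrist_force: [-0.4, -0.2, 0.5]
gripper_width: 0.0514
grip_force: 0.0
```

```bash
python3 - <<'E'
from h import *; from meas import masks
plan((.5568,.0638,.031))
a,d=cap('top','top5'); m=masks(a)['red']; m[:,:205]=0;m[:,275:]=0;m[:180]=0;m[240:]=0
q=pts('top',d)[m]; print(len(q)); 
if len(q): print(cv2.minAreaRect((q[:,:2]*1000).astype(np.float32)),np.percentile(q[:,2],[10,50,90]))
cv2.imwrite('pics/t5.png',cv2.resize(a[150:330,130:350,::-1],None,fx=2.7,fy=2.7))
E
```

```text
t 19.45 tcp [0.5553 0.0653 0.0935] yaw of tool y -6.2 w 0.0514
(0.5568, 0.0638, 0.031) -> [-0.0014  0.0019  0.0624]
221
((409.88568115234375, 101.27482604980469), (356.92047119140625, 72.47390747070312), 41.089134216308594) [0.01788536 0.0234588  0.02640955]
```

View pics/t5.png

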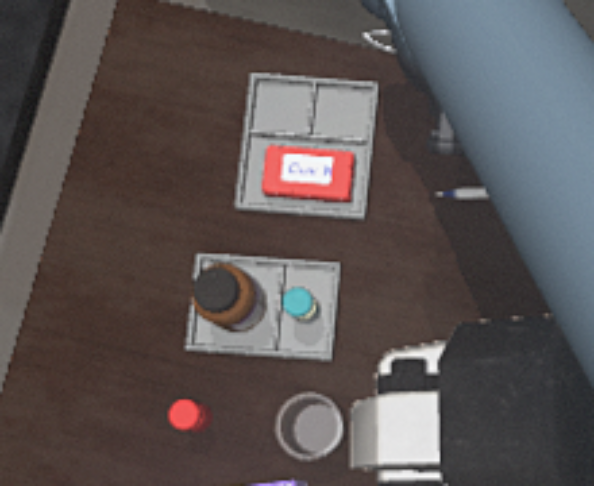

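The box lies flat in the long bay (307,172), top at 23.5 mm. Next is the far teal vial.

{"method": "arm_command", "body": {
  "moves": [
    [-0.001,0.002,0.012,0,0.6],
    [-0.001,0.002,0.026,0,0.6],
    [-0.001,0.002,0.042,0,0.6],
    [-0.001,0.002,0.056,0,0.6],
    [-0.001,0.002,0.062,0,0.6],
    [-0.001,0.002,0.062,0,0],
    [-0.001,0.002,0.062,0,0],
    [-0.001,0.002,0.062,0,0]
  ]
}}

```text
time_s: 20.5
tcp_pos: [0.5596, 0.0628, 0.0339]
tcp_rot: [[0.111, 0.994, 0.001], [0.994, -0.111, 0.0], [0.0, 0.001, -1.0]]
wrist_force: [-0.1, -0.0, -0.1]
gripper_width: 0.0231
grip_force: 29.4
```

{"method": "arm_command", "body": {
  "moves": [
    [0,0,0,0,0],
    [0,0,0,0,0],
    [0,0,-0.01,0,0],
    [0,0,-0.03,0,0],
    [0,0,-0.06,0,0],
    [0,0,-0.08,0,0],
    [0,0,-0.09,0,0],
    [0,0,-0.09,0,0]
  ]
}}

```text
time_s: 21.5
tcp_pos: [0.5597, 0.0628, 0.1242]
tcp_rot: [[0.111, 0.994, 0.002], [0.994, -0.111, -0.0], [0.0, 0.002, -1.0]]
wrist_force: [0.1, 0.6, -0.1]
gripper_width: 0.0233
grip_force: 29.4
```

```bash
python3 - <<'E'
from h import *
plan((.5769,.2193,.12),(.5769,.2193,.036))
E
```

```text
t 21.5 tcp [0.5597 0.0628 0.1242] yaw of tool y -6.4 w 0.0233
(0.5769, 0.2193, 0.12) -> [ 0.1575 -0.0002  0.0042]
(0.5769, 0.2193, 0.036) -> [ 0.1575 -0.0004  0.0882]
```

{"method": "arm_command", "body": {
  "moves": [
    [0.035,0,0,0,0],
    [0.08,0,0,0,0],
    [0.125,0,0,0,0],
    [0.155,0,0,0,0],
    [0.157,0,0.02,0,0],
    [0.157,0,0.045,0,0],
    [0.157,0,0.07,0,0],
    [0.157,0,0.078,0,0]
  ]
}}

```text
time_s: 22.5
tcp_pos: [0.5739, 0.2148, 0.0411]
tcp_rot: [[0.113, 0.994, -0.007], [0.994, -0.113, -0.004], [-0.005, -0.006, -1.0]]
wrist_force: [-0.8, -0.5, -0.2]
gripper_width: 0.0228
grip_force: 29.4
```

{"method": "arm_command", "body": {
  "moves": [
    [0,0,0.004,0,0],
    [0,0,0.008,0,0],
    [0,0,0.008,0,0],
    [0,0,0.008,0,0.5],
    [0,0,0.008,0,0.5],
    [0,0,0.008,0,0.5],
    [0,0,-0.03,0,0.5],
    [0,0,-0.08,0,0.5]
  ]
}}

```text
time_s: 23.5
tcp_pos: [0.5751, 0.2181, 0.1246]
tcp_rot: [[0.111, 0.994, -0.004], [0.994, -0.111, -0.001], [-0.002, -0.004, -1.0]]
wrist_force: [0.5, -0.9, 0.6]
gripper_width: 0.0429
grip_force: 0.0
```

```bash
python3 - <<'E'
from h import *
plan((.454,-.004,.1),(.454,-.004,.032))
E
```

```text
t 23.5 tcp [0.5751 0.2181 0.1246] yaw of tool y -6.4 w 0.0429
(0.454, -0.004, 0.1) -> [-0.2341 -0.0957  0.0253]
(0.454, -0.004, 0.032) -> [-0.234  -0.0955  0.0933]
```

{"method": "arm_command", "body": {
  "moves": [
    [-0.03,-0.01,-0.02,0,0.5],
    [-0.075,-0.028,-0.02,0,0.55],
    [-0.12,-0.046,-0.02,0,0.6],
    [-0.165,-0.065,-0.02,0,0.6],
    [-0.205,-0.083,-0.01,0,0.6],
    [-0.234,-0.096,0.005,0,0.6],
    [-0.234,-0.096,0.02,0,0.6],
    [-0.234,-0.096,0.025,0,0.6]
  ]
}}

```text
time_s: 24.5
tcp_pos: [0.455, -0.0024, 0.0997]
tcp_rot: [[0.11, 0.994, -0.001], [0.994, -0.11, 0.001], [0.001, -0.001, -1.0]]
wrist_force: [0.6, -0.2, 0.4]
gripper_width: 0.051
grip_force: 0.0
```

```bash
python3 - <<'E'
from h import *; from meas import masks
plan((.454,-.004,.032))
a,d=cap('top','top6'); b,_=cap('side','side6')
cv2.imwrite('pics/t6.png',np.hstack([cv2.resize(a[150:330,130:330,::-1],None,fx=2.2,fy=2.2),cv2.resize(b[180:300,260:400,::-1],None,fx=2.5,fy=3.3)]))
m=masks(a)['teal'];m[:170]=0;m[230:]=0;m[:,:210]=0;m[:,275:]=0;q=pts('top',d)[m];print(len(q),np.median(q,0))
E
```

```text
t 24.5 tcp [ 0.455  -0.0024  0.0997] yaw of tool y -6.3 w 0.051
(0.454, -0.004, 0.032) -> [-0.0018 -0.0008  0.0677]
82 [0.57351715 0.22038364 0.05610333]
```

View pics/t6.png

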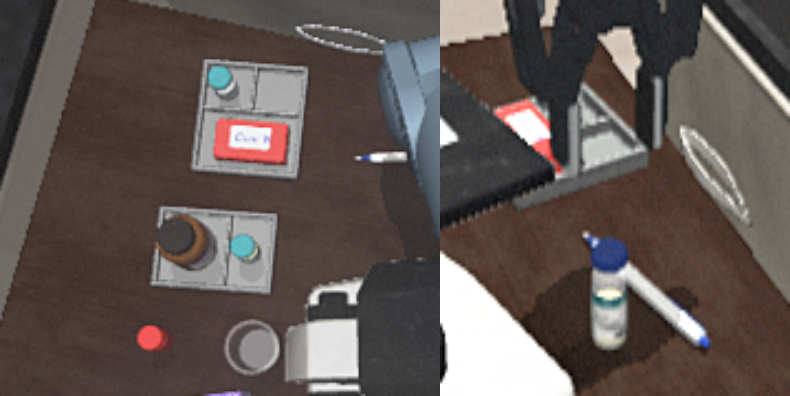

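The second vial stands in tray_three's left small bay (222,82). The blue vial (608,290 in the side crop) is under the open gripper, and the pen beside it lies lower than the fingertips will go.

{"method": "arm_command", "body": {
  "moves": [
    [-0.001,-0.001,0.012,0,0.6],
    [-0.001,-0.001,0.028,0,0.6],
    [-0.001,-0.001,0.046,0,0.6],
    [-0.001,-0.001,0.06,0,0.6],
    [-0.001,-0.001,0.067,0,0.6],
    [-0.001,-0.001,0.067,0,0],
    [-0.001,-0.001,0.067,0,0],
    [-0.001,-0.001,0.067,0,0]
  ]
}}

```text
time_s: 25.6
tcp_pos: [0.4547, -0.004, 0.0338]
tcp_rot: [[0.111, 0.994, 0.001], [0.994, -0.111, -0.0], [0.0, 0.001, -1.0]]
wrist_force: [-0.5, 0.3, 0.0]
gripper_width: 0.0232
grip_force: 29.4
```

{"method": "arm_command", "body": {
  "moves": [
    [0,0,0,0,0],
    [0,0,0,0,0],
    [0,0,-0.01,0,0],
    [0,0,-0.03,0,0],
    [0,0,-0.06,0,0],
    [0,0,-0.09,0,0],
    [0,0,-0.11,0,0],
    [0,0,-0.11,0,0]
  ]
}}

```text
time_s: 26.6
tcp_pos: [0.4558, -0.004, 0.1454]
tcp_rot: [[0.111, 0.994, 0.005], [0.994, -0.111, -0.001], [-0.0, 0.005, -1.0]]
wrist_force: [0.1, 0.3, -0.9]
gripper_width: 0.0227
grip_force: 29.4
```

```bash
python3 - <<'E'
from h import *
plan((.5712,.1675,.14),(.5712,.1675,.036))
E
```

```text
t 26.6 tcp [ 0.4558 -0.004   0.1454] yaw of tool y -6.4 w 0.0227
(0.5712, 0.1675, 0.14) -> [0.1832 0.0956 0.0058]
(0.5712, 0.1675, 0.036) -> [0.1832 0.0951 0.1098]
```

{"method": "arm_command", "body": {
  "moves": [
    [0.04,0.02,0,0,0],
    [0.08,0.042,0,0,0],
    [0.12,0.063,0,0,0],
    [0.16,0.084,0,0,0],
    [0.182,0.095,0.01,0,0],
    [0.183,0.096,0.04,0,0],
    [0.183,0.096,0.075,0,0],
    [0.183,0.096,0.098,0,0]
  ]
}}

```text
time_s: 27.6
tcp_pos: [0.5676, 0.1666, 0.042]
tcp_rot: [[0.11, 0.994, -0.005], [0.994, -0.11, -0.001], [-0.002, -0.004, -1.0]]
wrist_force: [0.1, -0.9, -1.0]
gripper_width: 0.0232
grip_force: 29.5
```

{"method": "arm_command", "body": {
  "moves": [
    [0,0,0.005,0,0],
    [0,0,0.01,0,0],
    [0,0,0.01,0,0],
    [0,0,0.01,0,0.5],
    [0,0,0.01,0,0.5],
    [0,0,0.01,0,0.5],
    [0,0,-0.03,0,0.5],
    [0,0,-0.08,0,0.5]
  ]
}}

```text
time_s: 28.6
tcp_pos: [0.5684, 0.1666, 0.1247]
tcp_rot: [[0.111, 0.994, -0.004], [0.994, -0.111, -0.001], [-0.001, -0.004, -1.0]]
wrist_force: [0.6, 0.6, 1.2]
gripper_width: 0.0425
grip_force: 0.0
```

{"method": "arm_command", "body": {
  "moves": [
    [-0.04,-0.02,-0.04,0,0.5],
    [-0.08,-0.04,-0.07,0,0.5],
    [-0.12,-0.05,-0.08,0,0.5],
    [-0.16,-0.05,-0.08,0,0.5],
    [-0.2,-0.05,-0.08,0,0.5],
    [-0.22,-0.05,-0.08,0,0.5],
    [-0.22,-0.05,-0.08,0,0.5],
    [-0.22,-0.05,-0.08,0,0.5]
  ]
}}

```text
time_s: 29.6
tcp_pos: [0.4958, -0.0444, 0.2054]
tcp_rot: [[0.109, 0.994, 0.0], [0.994, -0.109, 0.001], [0.001, 0.0, -1.0]]
wrist_force: [0.5, 0.1, 0.3]
gripper_width: 0.0429
grip_force: 0.0
```

```bash
python3 - <<'E'
from h import *; from meas import masks
plan()
a,d=cap('top','top7'); b,_=cap('side','side7'); P=pts('top',d)
for k in('teal','blue'):
    m=masks(a)[k];m[:170]=0;m[290:]=0;m[:,:205]=0;m[:,275:]=0
    n,l,s,c=cv2.connectedComponentsWithStats(m.astype(np.uint8))
    for i in range(1,n):
        if s[i,4]>20: print(k,np.median(P[l==i],0).round(4))
cv2.imwrite('pics/t7.png',np.hstack([cv2.resize(a[150:330,130:330,::-1],None,fx=2.2,fy=2.2),cv2.resize(b[190:370,270:470,::-1],None,fx=1.75,fy=2.2)]))
E
```

```text
t 29.6 tcp [ 0.4958 -0.0444  0.2054] yaw of tool y -6.3 w 0.0429
teal [0.5744 0.2205 0.0558]
teal [0.4067 0.197  0.0565]
blue [0.57   0.1682 0.056 ]
```

View pics/t7.png

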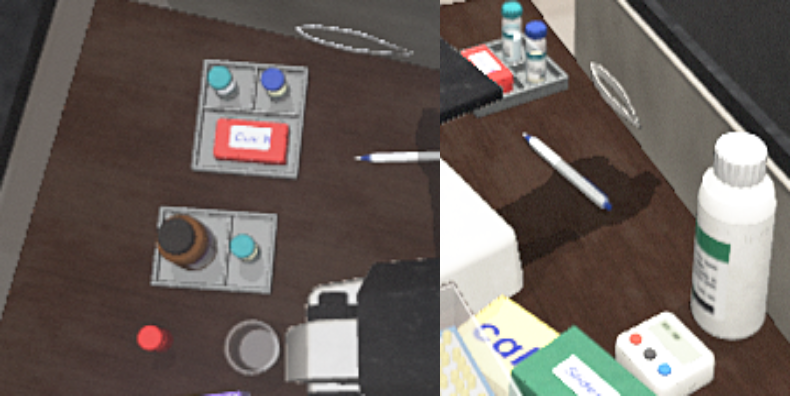

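All five items sit upright or flat in their bays: vial cap tops at 56 mm (53 + 3 mm floor), bottle at (180,240), box at (250,140). The big bottle and timer haven't moved.

```bash
python3 -c "
from bench import ctrl; print(ctrl.job_done())"
```

```text
the job is handed in; nothing more can be done
None
```

Both kits are made up and handed in at about 30 s of the 122 s: the bottle and a vial in the two-bay tray, the cuvette box and two vials in the three-bay tray, and the big bottle and timer left in place.

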